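Wedge a sagging display riser level

TASK

The white deck of the little souvenir riser on the desk has lost its front foot and sags. Push the orange wedge, thin end first and square to the edge, under about the middle of the deck's front edge until the deck is fully up against its two brass corner stops and the wedge is jammed tight, then let go and leave it there. Leave the mug, the calculator and the desk calendar where they are.

Things in the scene. Friction and masses are not known exactly. Their poses are not given: they have to be found in the camera images.
- riser_front (a point): Point on the desk (z = 0) below the middle of the deck's front edge. x points level from the edge into the riser (the way the wedge is pushed), y along the edge, z up. The front edge, with a 50 mm blue mark in its middle, is at x = 0; its underside is 24 mm over the desk when level, about 10 mm when sagging.
- riser: Display riser fixed to the desk, origin and axes as riser_front. Two wooden cheeks 50 mm high, 14 mm thick (x 0 to 200 mm, inner faces y = +-124 mm) and a rear rail carry the white deck between them; below the deck it is free. Two brass tabs at the front corners, 44 mm over the desk, are the deck's stops.
- deck_edge (a point): Middle of the lower edge of the deck's front face. About 10 mm over the desk while sagging (start), 24 mm when the deck is level, up at its stops.
- deck: The moving white deck, 178 mm deep, 240 wide, 18 thick, hinged 180 mm behind its front edge; falls back by its own weight, about 0.5 kg with the plate and two small houses fixed on it (up to 55 mm over its top, 120 mm or more behind the front edge). Origin in the middle of its front face; x into the riser.
- wedge_grip (a point): Centre of the orange wedge's gripping block, 25 mm over its underside. The block, the thick end, is 34 mm long (x), 40 wide (y), 50 high, to be gripped across its width. x points along the wedge from block to thin end, z up. With the deck just up, this point is about 62 mm in front of the front edge.
- wedge_tip (a point): Middle of the wedge's thin end, 2.5 mm over its underside, 157 mm along x from wedge_grip; same axes. The wedge is 40 mm wide throughout, flat below; its top slopes straight from 33 mm thick at the block to 5 mm here, 140 mm on. It meets the sagging deck when the tip is about 25 mm under the edge.
- wedge: The whole wedge, 174 mm long, about 0.13 kg; origin at the centre of its underside, axes as wedge_grip. Slope and underside are smooth. Pushing it in while the deck rises takes about 4 to 8 N along it (more if it is also pressed down on the desk); at the stops the resistance climbs steeply, and a push of 12 to 20 N jams it so that it stays when let go.
- mug_mid (a point): Loose red mug, 80 mm across, 92 mm high, with a handle; the point is at its centre half-way up. Leave it alone.
- calculator_mid (a point): Loose black desk calculator, 150 x 105 x 16 mm; the point is its centre. Leave it alone.
- calendar_mid (a point): Loose tent-shaped desk calendar, 92 x 130 x 105 mm high; the point is its centre, half-way up. Leave it alone.
Mind the look-alikes: they are no part of the job. Leave any black or pink look-alike of the wedge alone.

How it is judged:
By the outcome, as a careful person would: the job done as asked, in the order asked, and still so for the second after the job is handed in, with the robot touching nothing.
It also fails if it takes over 48 s, if anything falls off the work surface, if the arm or the gripper's body presses on something with over 40 N, if the wrist force passes 120 N, or if a joint passes its speed limit or range.

ROBOT

A 7-joint arm with a two-finger parallel gripper is mounted at the origin on the work surface. World frame = base frame: x ahead of the robot, y to its left, z up, the work surface at z = 0. Lengths are in m, angles in rad, forces in N, time in s.
With the tool pointing down it reaches from about 0.425 to 0.925 m from the base axis. Payload 6.8 kg.
Tool frame: the origin (TCP) lies midway between the tips of the shut fingers; the grasp point (between the pads) lies 19 mm behind it; z points along the fingers, y is the line along which they close (so a half turn about z gives the same grasp; the last joint's range is limited). The gripper opens to 85 mm and grips with 20 to 120 N. Pads are 22 mm wide; open, the fingers measure 114 mm over their backs; the gripper's body (76 mm by 85 mm) begins 54 mm behind the grasp point. The pads swing forward as they close: fully open they stand 13 mm farther back than shut.
Start: joints at [-1.287, 0.477, 0.022, 1.555, -0.011, 1.109, -0.083], TCP at [0.258, 0.624, 0.231] pointing down, gripper open.
Joint ranges: [-2.96, 2.96], [-0.34, 2.1], [-1.41, 1.46], [0.24, 2.44], [-1.37, 4.51], [0.17, 1.92], [-2.96, 2.96]. Speed limits (rad/s): [2.39, 2.39, 3.14, 3.14, 3.14, 3.14, 3.14].

INTERFACE

Orientations are given as a unit quaternion [w, x, y, z].
In Python, from station import * gives the robot as it stands. The module is installed in compiled form; this text tells all that it offers.
- The arm moves only by the shell command python3 -m jog 'ROWS' [OPENING] [FORCE]. ROWS is JSON, a list of rows, each an object of numbers: "x", "y", "z": the shift along the tool's x, y, z in m; "ax", "ay", "az": the turn, a rotation vector about the tool's x, y, z in rad. In form: [{"x": .., "y": .., "z": .., "ax": .., "ay": .., "az": ..}, ...]. A call has 1 to 12 rows; each row is the pose to reach, as a shift and turn from the pose commanded when the call began, along the tool's axes at that moment; what a row does not reach only later rows make up. A row lasts 1/10 s, in which the tool goes at most 50 mm and 8.59 degrees, less where a joint would pass 70% of its speed; a pose out of reach is approached as far as the arm can. A call with a gripper value outside its range is refused whole. OPENING is the opening, from 0 (shut) to 1 (fully open), set as the call begins (- or left out, the last holds). The fingers move at their own pace and stop on an object; FORCE is the grip in N (left out, the last holds). Time passes only in rows, so rows that repeat a pose let the fingers close. It gives the time, the measured TCP pose, the force, the opening and the grip force at its end, in the units of the state.
- get_obs(): the state, without advancing time (a new reading comes with each control period).
- read_camera(name): name is "scene" or "top"; returns the picture (420x560x3 uint8, red, green, blue); there is no depth.
- camera_params(name): a dict with "K" (3x3 intrinsics, pixels), "D" ([k1, k2, p1, p2, k3] as OpenCV has them; the pictures are not rectified), "origin" and "attitude" of the camera in the world. Camera axes: x right, y up, looking along -z (the intrinsics and any distortion apply to the point x, -y, -z); pixel columns grow to the right and rows downward; lengths in m; the calibration is good to about 2 mm. A picture is of the moment at which its call begins. camera_params takes no time and is no camera call.
- hand_in(): hands the job in; it is judged then, once.
The state is a dict: "t": time; "q": joint angles; "joint_vel": joint speeds; "joint_torque": joint torques, N m; "eef_pos": TCP position; "tool_rot": TCP orientation; "contact_force": force on the tool from outside, world axes, zero at the start; "torque": the same for the moment, N m; "gripper_width": opening from 0.0 (shut) to 1.0 (fully open); "grasp_force": force on a finger pad.
Only numpy, scipy, OpenCV 4.12 (cv2) and the standard library are available. Lean on these libraries where they do the work, as an engineer would, in place of code of your own. Each camera call takes 0.05 s, during which the arm holds its last target. There are 200 camera calls.

## Working session

There is one attempt and no reset: what is moved stays moved. The work goes in short steps, Python scripts to look and compute and a shell command to move; the robot and the scene stay as the last step left them, time stands still between calls to the robot, and variables do not carry over. Pictures are saved under pics/ and viewed, at most 10 in all, crops included, and the job is handed in when it is done.

```bash
mkdir -p pics
python3 - <<'E'
from station import *
import cv2
for n in("scene","top"):
    cv2.imwrite(f"pics/{n}0.png",read_camera(n)[:,:,::-1]); print(n,camera_params(n))
o=get_obs(); print(o)
E
```

```text
scene {'K': array([[515.61028057,   0.        , 287.65775306],
       [  0.        , 515.61028057, 212.16073026],
       [  0.        ,   0.        ,   1.        ]]), 'D': array([-0.06108823,  0.        ,  0.        ,  0.        ,  0.        ]), 'origin': array([1.20122231, 0.75825613, 1.23519702]), 'attitude': array([0.35337222, 0.13278873, 0.33162859, 0.86459106])}
top {'K': array([[389.02904434,   0.        , 281.28361919],
       [  0.        , 389.02904434, 210.38425598],
       [  0.        ,   0.        ,   1.        ]]), 'D': array([-0.04845074,  0.        ,  0.        ,  0.        ,  0.        ]), 'origin': array([0.35848259, 0.00637565, 1.00460317]), 'attitude': array([ 0.71452083,  0.04519441, -0.04154679, -0.69691557])}
{'t': 0.1, 'q': array([-1.28712939,  0.47772654,  0.02233459,  1.55634316, -0.0114956 ,
        1.10930311, -0.08309808]), 'joint_vel': array([-0.00016315, -0.00117903,  0.00030075, -0.00328933, -0.0007728 ,
       -0.00158322, -0.00126338]), 'joint_torque': array([ 3.84276427e-03, -5.97763896e+01,  1.61329251e+00, -2.81955814e+01,
        1.28073490e-02,  5.06166150e-03,  2.04601008e-05]), 'eef_pos': array([0.25753342, 0.62336492, 0.23042066]), 'tool_rot': array([-1.01198170e-04,  1.94617827e-01,  9.80878799e-01, -8.19815887e-04]), 'contact_force': array([0.35613891, 0.39603883, 0.05303122]), 'torque': array([ 0.0059268 , -0.01363227,  0.02198924]), 'grasp_force': 0.0, 'gripper_width': 0.9992321207979437}
```

View pics/scene0.png

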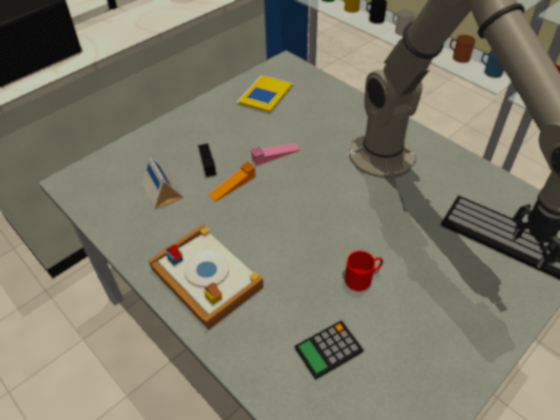

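View pics/top0.png

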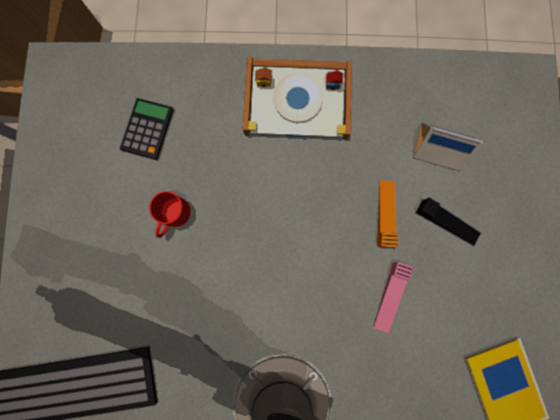

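The scene view shows the riser (~(207,272)) with its brass tabs at (204,231) and (255,277), which mark the front. The orange wedge is at (233,182), with a pink look-alike at (275,153) and a black one at (207,160). In the top view the orange wedge is at (388,213) with its block at the lower end (389,240). Pink is at (394,297) and black at (448,221). Only the orange one fits the description; I'll confirm it in a crop and measure.

```bash
cat > h.py <<'E'
from station import *
import cv2, numpy as np
from scipy.spatial.transform import Rotation as R
def ray(n,uv):
    p=camera_params(n); u=cv2.undistortPoints(np.array(uv,float).reshape(-1,1,2),p["K"],p["D"])[:,0]
    q=p["attitude"]; d=np.c_[u[:,0],-u[:,1],-np.ones(len(u))]
    return p["origin"], R.from_quat([*q[1:],q[0]]).apply(d)
def onplane(n,uv,z):
    o,d=ray(n,uv); return o+d*((z-o[2])/d[:,2])[:,None]
def proj(n,P):
    p=camera_params(n); q=p["attitude"]; c=R.from_quat([*q[1:],q[0]]).inv().apply(np.atleast_2d(P)-p["origin"])*[1,-1,-1]
    return cv2.projectPoints(c,np.zeros(3),np.zeros(3),p["K"],p["D"])[0][:,0]
def blobs(im,lo,hi,amin=15):
    m=cv2.inRange(cv2.cvtColor(im,cv2.COLOR_RGB2HSV),np.array(lo),np.array(hi))
    n,l,s,c=cv2.connectedComponentsWithStats(m)
    return [(s[i],c[i],l==i) for i in range(1,n) if s[i,4]>=amin]
E
python3 - <<'E'
from h import *
t=cv2.imread("pics/top0.png"); s=cv2.imread("pics/scene0.png")
a=cv2.resize(t[165:345,340:500],None,fx=3.3,fy=3.3,interpolation=cv2.INTER_CUBIC)[:590]
b=cv2.resize(t[50:150,235:360],None,fx=2.0,fy=2.0,interpolation=cv2.INTER_CUBIC)
o=np.zeros((594,800,3),np.uint8); o[:a.shape[0],:a.shape[1]]=a; o[:b.shape[0],535:535+b.shape[1]]=b
c=cv2.resize(s[140:205,200:260],None,fx=4,fy=4,interpolation=cv2.INTER_CUBIC); o[250:250+c.shape[0],540:540+c.shape[1]]=c
cv2.imwrite("pics/crop.png",o)
for n,im in(("top",t),("scene",s)):
  for st,c,m in blobs(im[:,:,::-1].copy(),(8,180,120),(20,255,255),10):
    pts=np.argwhere(m)[:,::-1].astype(np.float32); print(n,st,c,cv2.minAreaRect(pts), cv2.boxPoints(cv2.minAreaRect(pts)).round(1).tolist() if st[4]>100 else '')
  for st,c,m in blobs(im[:,:,::-1].copy(),(18,100,120),(30,255,255),10): print(n,"brass",st,c)
E
```

```text
top [247  58   5  23  61] [248.8852459   69.24590164] ((248.8615264892578, 68.9923095703125), (3.4946112632751465, 22.188007354736328), 3.1798300743103027) 
top [253  60  93   9 284] [298.02464789  63.60211268] ((299.01666259765625, 63.60633850097656), (92.2557144165039, 5.065902233123779), 2.4195094108581543) [[252.8000030517578, 64.19999694824219], [253.0, 59.099998474121094], [345.20001220703125, 63.0], [345.0, 68.0999984741211]]
top [348  62   3   7  11] [349.18181818  64.36363636] ((349.0, 65.0), (6.0, 2.0), 90.0) 
top [256  69   9  11  68] [259.86764706  73.44117647] ((260.0, 74.0), (10.0, 8.0), 90.0) 
top [346  69   5  36  96] [347.79166667  87.42708333] ((347.7490539550781, 86.52674865722656), (3.604844331741333, 35.0490837097168), 2.0454084873199463) 
top [245  82   5  35  93] [247.08602151  97.98924731] ((247.10226440429688, 98.95510864257812), (3.6953837871551514, 33.95758056640625), 2.862405300140381) 
top [346 104   4  16  30] [348.1        112.13333333] ((347.5, 111.5), (15.0, 3.0), 90.0) 
top [346 127   3   7  10] [347.5 129.5] ((347.0, 130.0), (6.0, 2.0), 90.0) 
top [
[... 1675 characters left out ...]
6.1999969482422, 288.20001220703125], [213.3000030517578, 283.5], [220.6999969482422, 294.5], [213.5, 299.29998779296875]]
scene [336 324   7   7  37] [338.83783784 326.97297297] ((338.7500305175781, 326.7500305175781), (6.363960266113281, 5.656853675842285), 45.0) 
scene brass [239  75  53  36 844] [266.58886256  91.92654028]
scene brass [210 170  34  30 272] [226.63235294 184.63602941]
scene brass [165 199  10   5  23] [169.         200.82608696]
scene brass [199 226  10   9  56] [203.92857143 230.26785714]
scene brass [250 272  10   9  55] [254.03636364 275.70909091]
scene brass [204 289  13  16  66] [208.6969697  296.03030303]
scene brass [337 325   5   5  14] [338.85714286 326.92857143]
```

View pics/crop.png

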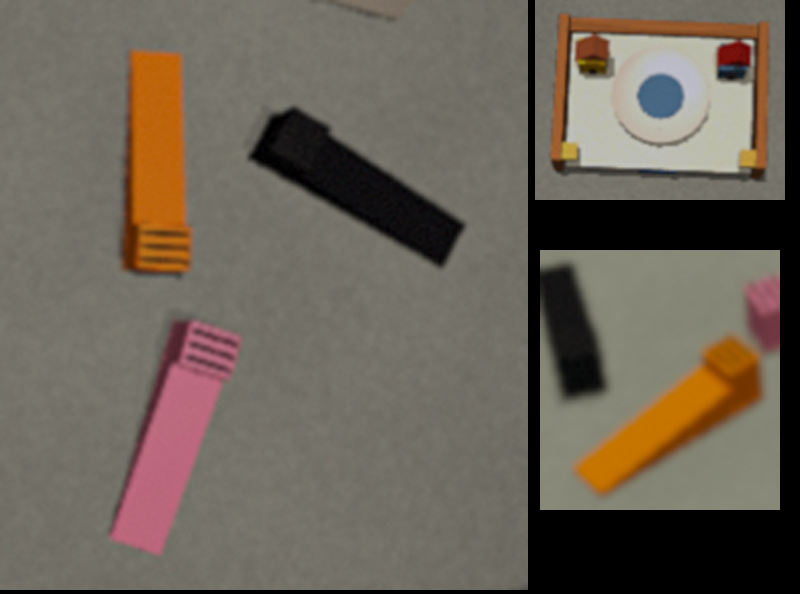

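The crop confirms the orange wedge: block at about (389,240), thin end at (387,181). The black and pink ones point other ways. The riser shows brass tabs at the front corners and a blue mark at about (296,135).

```bash
cat >> h.py <<'E'
def tri(a,b):
    (o1,d1),(o2,d2)=ray("top",a),ray("scene",b); out=[]
    for x,y in zip(d1,d2):
        s=np.linalg.lstsq(np.c_[x,-y],o2-o1,rcond=None)[0]; p,q=o1+s[0]*x,o2+s[1]*y
        out.append([*((p+q)/2),np.linalg.norm(p-q)])
    return np.array(out)
E
python3 - <<'E'
from h import *
np.set_printoptions(precision=4,suppress=True)
A=[(251.5,125.24),(341.44,128.92)]; B=[(254.04,275.71),(203.93,230.27)]
print("brass tri",tri(A,B)); 
for n,U in(("top",A),("scene",B)): print(n,onplane(n,U,.045))
f=lambda L,s,o,c:[((x+.5-c[0])/s-.5+o[0],(y+.5-c[1])/s-.5+o[1]) for x,y in L]
T=lambda L:f(L,3.3,(340,165),(0,0)); S=lambda L:f(L,4,(200,140),(540,250)); Rr=lambda L:f(L,2,(235,50),(535,0))
print("tip top",onplane("top",T([(131,51),(182,53)]),.005)," scene",onplane("scene",S([(575,468),(600,494)]),.005))
print("block top",onplane("top",T([(139,224),(188,227),(189,271),(137,270)]),.05))
print("block scene",onplane("scene",S([(731,337),(759,357),(735,386),(705,357)]),.05))
print("cheek fronts",onplane("top",Rr([(552,171),(565,171),(755,178),(766,178)]),.05))
for n in("top","scene"):
  im=cv2.imread(f"pics/{n}0.png")[:,:,::-1].copy()
  for st,c,m in blobs(im,(95,110,25),(125,255,255),5):
    print(n,"blue",st,c.round(1), onplane(n,[c],.015))
E
```

```text
brass tri [[ 0.6939  0.0954  0.0449  0.0021]
 [ 0.6904 -0.1351  0.0434  0.0021]]
top [[ 0.6946  0.0946  0.045 ]
 [ 0.6905 -0.1358  0.045 ]]
scene [[ 0.6934  0.0964  0.045 ]
 [ 0.6906 -0.1329  0.045 ]]
tip top [[ 0.568  -0.2418  0.005 ]
 [ 0.5675 -0.2825  0.005 ]]  scene [[ 0.5659 -0.2759  0.005 ]
 [ 0.5697 -0.2382  0.005 ]]
block top [[ 0.4274 -0.2358  0.05  ]
 [ 0.426  -0.2726  0.05  ]
 [ 0.3933 -0.2731  0.05  ]
 [ 0.3931 -0.2342  0.05  ]]
block scene [[ 0.3985 -0.2662  0.05  ]
 [ 0.3981 -0.231   0.05  ]
 [ 0.4357 -0.2188  0.05  ]
 [ 0.4304 -0.2629  0.05  ]]
cheek fronts [[ 0.666   0.1142  0.05  ]
 [ 0.6664  0.0977  0.05  ]
 [ 0.6631 -0.1435  0.05  ]
 [ 0.6635 -0.1575  0.05  ]]
top blue [327  84  13   4  39] [332.9  85.3] [[ 0.8222 -0.1171  0.015 ]]
top blue [287  88  21  20 325] [297.4  97.7] [[ 0.7846 -0.0223  0.015 ]]
top blue [288 135   5   1   5] [290. 135.] [[ 0.6808 -0.0049  0.015 ]]
top blue [429 135  46  18 347] [451.  143.4] [[ 0.6699 -0.4311  0.015 ]]
top blue [ 483  357   45   42 1177] [504.8 377.5] [[ 0.0748 -0.5542  0.015 ]]
scene blue [ 265    0   42   59 2148] [285.8  26.8] [[-0.378  -0.8777  0.015 ]]
scene blue [486  53  16  23 210] [493.2  66.4] [[-0.7849 -0.0086  0.015 ]]
scene blue [249  89  26  13 209] [261.7  94.8] [[ 0.0735 -0.5525  0.015 ]]
scene blue [148 166  11  21  69] [152.9 175.9] [[ 0.6524 -0.4693  0.015 ]]
scene blue [169 256   8   7  11] [171.8 259.7] [[ 0.8159 -0.1327  0.015 ]]
scene blue [199 264  16  11 144] [206.2 269. ] [[ 0.764 -0.035  0.015]]
```

```bash
cat >> h.py <<'E'
def go(*P):
    """world targets (x,y,z,heading of pushing direction): print shift/turn in current tool axes; tool x opposes heading"""
    o=get_obs(); q=o["tool_rot"]; r=R.from_quat([*q[1:],q[0]])
    for x,y,z,h in P:
        g=R.from_matrix(np.c_[[-np.cos(h),-np.sin(h),0],[-np.sin(h),np.cos(h),0],[0,0,-1]])
        print(r.inv().apply(np.array([x,y,z])-o["eef_pos"]).round(4),(r.inv()*g).as_rotvec().round(4))
E
python3 -c "
from h import *
go((.5,.35,.23,-.035),(.56,0,.22,-.035),(.411,-.254,.16,-.035))"
```

```text
[-0.3285 -0.1601  0.0007] [-1.700e-03 -2.000e-04 -3.567e-01]
[-0.5175 -0.4606  0.0112] [-1.700e-03 -2.000e-04 -3.567e-01]
[-0.4768 -0.7522  0.0717] [-1.700e-03 -2.000e-04 -3.567e-01]
```

```bash
python3 -m jog '[{"x":-0.33,"y":-0.16,"az":-0.357},{"x":-0.33,"y":-0.16,"az":-0.357},{"x":-0.33,"y":-0.16,"az":-0.357},{"x":-0.33,"y":-0.16,"az":-0.357},{"x":-0.33,"y":-0.16,"az":-0.357},{"x":-0.33,"y":-0.16,"az":-0.357},{"x":-0.33,"y":-0.16,"az":-0.357},{"x":-0.33,"y":-0.16,"az":-0.357},{"x":-0.33,"y":-0.16,"az":-0.357},{"x":-0.33,"y":-0.16,"az":-0.357}]' 1; python3 -c "
from h import *
go((.56,0,.22,-.035),(.411,-.254,.16,-.035))"
```

```text
[-0.5175 -0.4606  0.0112] [-1.700e-03 -2.000e-04 -3.567e-01]
[-0.4768 -0.7522  0.0717] [-1.700e-03 -2.000e-04 -3.567e-01]validation failed for argument at $[0]...
```

```bash
python3 -m jog '[{"x":-0.33,"y":-0.16,"z":0.0,"ax":0.0,"ay":0.0,"az":-0.357},{"x":-0.33,"y":-0.16,"z":0.0,"ax":0.0,"ay":0.0,"az":-0.357},{"x":-0.33,"y":-0.16,"z":0.0,"ax":0.0,"ay":0.0,"az":-0.357},{"x":-0.33,"y":-0.16,"z":0.0,"ax":0.0,"ay":0.0,"az":-0.357},{"x":-0.33,"y":-0.16,"z":0.0,"ax":0.0,"ay":0.0,"az":-0.357},{"x":-0.33,"y":-0.16,"z":0.0,"ax":0.0,"ay":0.0,"az":-0.357},{"x":-0.33,"y":-0.16,"z":0.0,"ax":0.0,"ay":0.0,"az":-0.357},{"x":-0.33,"y":-0.16,"z":0.0,"ax":0.0,"ay":0.0,"az":-0.357},{"x":-0.33,"y":-0.16,"z":0.0,"ax":0.0,"ay":0.0,"az":-0.357},{"x":-0.33,"y":-0.16,"z":0.0,"ax":0.0,"ay":0.0,"az":-0.357}]' 1; python3 -c "
from h import *
go((.56,0,.22,-.035),(.411,-.254,.16,-.035))"
```

```text
t: 1.1
eef_pos: [0.5008, 0.3507, 0.231]
tool_rot: [-0.001, 0.017, 1.0, 0.0]
contact_force: [-0.4, 1.2, 0.3]
gripper_width: 1.001
grasp_force: 0.0
[-0.0712 -0.3485  0.0108] [ 0.0003 -0.0011  0.0006]
[ 0.0689 -0.6075  0.0709] [ 0.0003 -0.0011  0.0006]
```

```bash
python3 -m jog '[{"x":-0.07,"y":-0.35,"z":0.01,"ax":0.0,"ay":0.0,"az":0.0},{"x":-0.07,"y":-0.35,"z":0.01,"ax":0.0,"ay":0.0,"az":0.0},{"x":-0.07,"y":-0.35,"z":0.01,"ax":0.0,"ay":0.0,"az":0.0},{"x":-0.07,"y":-0.35,"z":0.01,"ax":0.0,"ay":0.0,"az":0.0},{"x":-0.07,"y":-0.35,"z":0.01,"ax":0.0,"ay":0.0,"az":0.0},{"x":-0.07,"y":-0.35,"z":0.01,"ax":0.0,"ay":0.0,"az":0.0},{"x":0.069,"y":-0.607,"z":0.07,"ax":0.0,"ay":0.0,"az":0.0},{"x":0.069,"y":-0.607,"z":0.07,"ax":0.0,"ay":0.0,"az":0.0},{"x":0.069,"y":-0.607,"z":0.07,"ax":0.0,"ay":0.0,"az":0.0},{"x":0.069,"y":-0.607,"z":0.07,"ax":0.0,"ay":0.0,"az":0.0},{"x":0.069,"y":-0.607,"z":0.07,"ax":0.0,"ay":0.0,"az":0.0},{"x":0.069,"y":-0.607,"z":0.07,"ax":0.0,"ay":0.0,"az":0.0}]' 1; python3 -c "
from h import *
go((.411,-.254,.16,-.035),(.411,-.254,.010,-.035))"
```

```text
t: 2.3
eef_pos: [0.4293, -0.2142, 0.1689]
tool_rot: [0.0, 0.015, 1.0, 0.0]
contact_force: [1.1, -1.0, 0.4]
gripper_width: 1.003
grasp_force: 0.0
[ 0.0171 -0.0403  0.0089] [0.0008 0.0009 0.005 ]
[ 0.0172 -0.0405  0.1589] [0.0008 0.0009 0.005 ]
```

```bash
python3 -m jog '[{"x":0.017,"y":-0.04,"z":0.01,"ax":0.0,"ay":0.0,"az":0.005},{"x":0.017,"y":-0.04,"z":0.04,"ax":0.0,"ay":0.0,"az":0.005},{"x":0.017,"y":-0.04,"z":0.08,"ax":0.0,"ay":0.0,"az":0.005},{"x":0.017,"y":-0.04,"z":0.08,"ax":0.0,"ay":0.0,"az":0.005},{"x":0.017,"y":-0.04,"z":0.08,"ax":0.0,"ay":0.0,"az":0.005}]' 1; python3 -c "
from h import *
go((.411,-.254,.010,-.035))
a=read_camera('top')[150:300,320:470]; b=read_camera('scene')[120:220,190:290]
cv2.imwrite('pics/pre.png',np.hstack([cv2.resize(x,(400,400),interpolation=2) for x in(a,b)])[:,:,::-1])"
```

```text
t: 2.8
eef_pos: [0.4113, -0.2529, 0.0892]
tool_rot: [-0.001, 0.018, 1.0, 0.001]
contact_force: [-0.4, -0.1, 0.2]
gripper_width: 0.997
grasp_force: 0.0
[ 0.0001 -0.0012  0.0792] [ 0.0011 -0.0016 -0.0019]
```

View pics/pre.png

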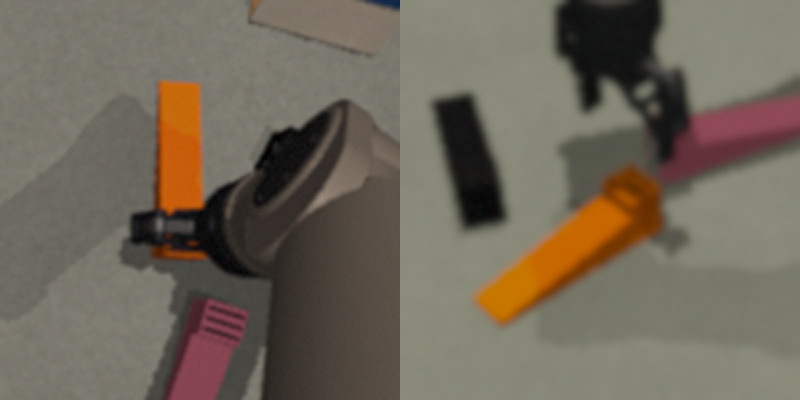

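The gripper is straddling the orange block (left tile, about (180,230); right tile, block at (632,195)), and the look-alikes are clear. I'll descend and grip.

```bash
python3 -m jog '[{"x":0.0,"y":-0.001,"z":0.04,"ax":0.0,"ay":0.0,"az":0.0},{"x":0.0,"y":-0.001,"z":0.07,"ax":0.0,"ay":0.0,"az":0.0},{"x":0.0,"y":-0.001,"z":0.079,"ax":0.0,"ay":0.0,"az":0.0},{"x":0.0,"y":-0.001,"z":0.079,"ax":0.0,"ay":0.0,"az":0.0}]' 1 && python3 -m jog '[{"x":0.0,"y":0.0,"z":0.0,"ax":0.0,"ay":0.0,"az":0.0},{"x":0.0,"y":0.0,"z":0.0,"ax":0.0,"ay":0.0,"az":0.0},{"x":0.0,"y":0.0,"z":0.0,"ax":0.0,"ay":0.0,"az":0.0},{"x":0.0,"y":0.0,"z":0.0,"ax":0.0,"ay":0.0,"az":0.0},{"x":0.0,"y":0.0,"z":0.0,"ax":0.0,"ay":0.0,"az":0.0},{"x":0.0,"y":0.0,"z":0.0,"ax":0.0,"ay":0.0,"az":0.0},{"x":0.0,"y":0.0,"z":0.0,"ax":0.0,"ay":0.0,"az":0.0},{"x":0.0,"y":0.0,"z":0.0,"ax":0.0,"ay":0.0,"az":0.0}]' 0 80
```

```text
t: 3.3
eef_pos: [0.4111, -0.2552, 0.0105]
tool_rot: [-0.0, 0.02, 1.0, 0.0]
contact_force: [-0.0, 0.9, 0.2]
gripper_width: 0.999
grasp_force: 0.0
t: 4.1
eef_pos: [0.4117, -0.2558, 0.0115]
tool_rot: [0.001, 0.02, 1.0, -0.0]
contact_force: [-1.1, 0.6, 11.0]
gripper_width: 0.458
grasp_force: 80.0
```

```bash
python3 -c "
from h import *
go((.411,-.2555,.045,-.035),(.485,-.018,.045,-.015))"; python3 -m jog '[{"x":0.0,"y":0.0,"z":-0.02,"ax":0.0,"ay":0.0,"az":0.0},{"x":0.0,"y":0.0,"z":-0.034,"ax":0.0,"ay":0.0,"az":0.0},{"x":0.0,"y":0.0,"z":-0.034,"ax":0.0,"ay":0.0,"az":0.0}]'
```

```text
[ 0.0006  0.0003 -0.0335] [-0.0004  0.0021 -0.0047]
[-0.0639  0.2405 -0.0335] [-0.0004  0.0021 -0.0247]
t: 4.4
eef_pos: [0.4119, -0.2561, 0.0458]
tool_rot: [0.002, 0.02, 1.0, -0.001]
contact_force: [0.2, -0.4, -1.3]
gripper_width: 0.46
grasp_force: 80.3
```

```bash
python3 -m jog '[{"x":-0.01,"y":0.03,"z":0.0,"ax":0.0,"ay":0.0,"az":0.0},{"x":-0.02,"y":0.07,"z":0.0,"ax":0.0,"ay":0.0,"az":-0.01},{"x":-0.03,"y":0.11,"z":0.0,"ax":0.0,"ay":0.0,"az":-0.02},{"x":-0.04,"y":0.15,"z":0.0,"ax":0.0,"ay":0.0,"az":-0.025},{"x":-0.05,"y":0.19,"z":0.0,"ax":0.0,"ay":0.0,"az":-0.025},{"x":-0.06,"y":0.22,"z":0.0,"ax":0.0,"ay":0.0,"az":-0.025},{"x":-0.064,"y":0.24,"z":0.0,"ax":0.0,"ay":0.0,"az":-0.025},{"x":-0.064,"y":0.24,"z":0.0,"ax":0.0,"ay":0.0,"az":-0.025},{"x":-0.064,"y":0.24,"z":0.0,"ax":0.0,"ay":0.0,"az":-0.025}]'; python3 -c "
from h import *
np.set_printoptions(precision=4,suppress=True)
go((.485,-.018,.045,-.015))
t=read_camera('top');s=read_camera('scene')
cv2.imwrite('pics/t1.png',t[:,:,::-1]);cv2.imwrite('pics/s1.png',s[:,:,::-1])
a=t[90:240,220:370]; b=s[170:320,140:290]
cv2.imwrite('pics/stage.png',np.hstack([cv2.resize(x,(400,400),interpolation=2) for x in(a,b)])[:,:,::-1])"
```

```text
t: 5.3
eef_pos: [0.4837, -0.0183, 0.0436]
tool_rot: [-0.0, 0.007, 1.0, -0.0]
contact_force: [0.5, -1.5, -2.4]
gripper_width: 0.459
grasp_force: 80.5
[-0.0013  0.0003 -0.0014] [-0.0003 -0.0009  0.0012]
```

View pics/stage.png

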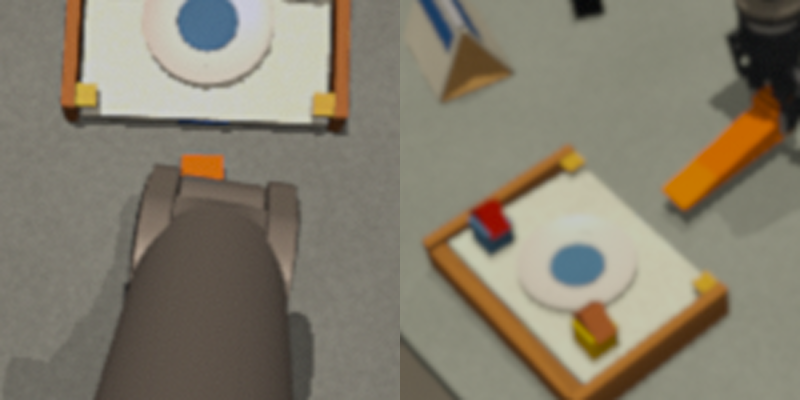

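The wedge is held, with its tip in front of the blue mark: tip at (202,156) and mark at about (204,122) in the left tile. In the right tile the tip corners are at (666,190) and (683,212). Next I'll measure the tip.

```bash
python3 -c "
from h import *
np.set_printoptions(precision=4,suppress=True)
k=8/3
A=[((x+.5)/k-.5+220,(y+.5)/k-.5+90) for x,y in((181,156),(224,157),(202.5,156.5))]
B=[((x+.5-400)/k-.5+140,(y+.5)/k-.5+170) for x,y in((683,211),(665,189),(674,200))]
print(tri(A,B)); print(onplane('top',A,.038)); print(onplane('scene',B,.038))
C=[((x+.5)/k-.5+220,(y+.5)/k-.5+90) for x,y in((181,122),(226,123))]
print('mark',onplane('top',C,.012))
for st,c,m in blobs(read_camera('scene'),(5,180,100),(22,255,255),200):
  print(st,c)
# direction of wedge side edges, scene: tile px tip-right->block-right, tip-left->block-left on slope top
"
```

```text
[[ 0.6404  0.0005  0.0314  0.0008]
 [ 0.6374 -0.0383  0.0342  0.006 ]
 [ 0.6389 -0.0189  0.0326  0.0027]]
[[ 0.6383  0.0009  0.038 ]
 [ 0.6383 -0.0404  0.038 ]
 [ 0.6383 -0.0198  0.038 ]]
[[ 0.6438  0.0044  0.038 ]
 [ 0.6376 -0.0331  0.038 ]
 [ 0.6407 -0.0142  0.038 ]]
mark [[ 0.6804  0.0015  0.012 ]
 [ 0.6805 -0.043   0.012 ]]
[239 206  44  43 704] [262.1392 227.6037]
[150 252 112  70 798] [196.9486 290.9937]
```

```bash
python3 -m jog '[{"x":0.0,"y":0.0,"z":0.015,"ax":0.0,"ay":0.0,"az":0.0},{"x":0.0,"y":0.0,"z":0.028,"ax":0.0,"ay":0.0,"az":0.0},{"x":0.0,"y":0.0,"z":0.032,"ax":0.0,"ay":0.0,"az":0.0},{"x":0.0,"y":0.0,"z":0.032,"ax":0.0,"ay":0.0,"az":0.0},{"x":0.0,"y":0.0,"z":0.032,"ax":0.0,"ay":0.0,"az":0.0}]'; python3 -c "
from h import *
c,s=np.cos(-.015),np.sin(-.015)
for d in(.197,.132,.080,.065): go((.682-d*c,-.0208-d*s,.0115,-.015))
print(get_obs()['torque'])"
```

```text
t: 5.95
eef_pos: [0.484, -0.0188, 0.012]
tool_rot: [-0.0, 0.008, 1.0, -0.0]
contact_force: [0.6, -0.8, -1.7]
gripper_width: 0.458
grasp_force: 80.6
[-0.001   0.001   0.0005] [-0.0001 -0.0004 -0.0009]
[-0.066   0.0011  0.0005] [-0.0001 -0.0004 -0.0009]
[-0.118   0.0011  0.0004] [-0.0001 -0.0004 -0.0009]
[-0.133   0.0011  0.0004] [-0.0001 -0.0004 -0.0009]
[-0.04875816  0.01375118  0.00545486]
```

```bash
python3 -m jog '[{"x":-0.01,"y":0.001,"z":0.0005,"ax":0.0,"ay":0.0,"az":0.0},{"x":-0.02,"y":0.001,"z":0.0005,"ax":0.0,"ay":0.0,"az":0.0},{"x":-0.03,"y":0.001,"z":0.0005,"ax":0.0,"ay":0.0,"az":0.0},{"x":-0.04,"y":0.001,"z":0.0005,"ax":0.0,"ay":0.0,"az":0.0},{"x":-0.05,"y":0.001,"z":0.0005,"ax":0.0,"ay":0.0,"az":0.0},{"x":-0.06,"y":0.001,"z":0.0005,"ax":0.0,"ay":0.0,"az":0.0},{"x":-0.07,"y":0.001,"z":0.0005,"ax":0.0,"ay":0.0,"az":0.0},{"x":-0.08,"y":0.001,"z":0.0005,"ax":0.0,"ay":0.0,"az":0.0},{"x":-0.085,"y":0.001,"z":0.0005,"ax":0.0,"ay":0.0,"az":0.0},{"x":-0.085,"y":0.001,"z":0.0005,"ax":0.0,"ay":0.0,"az":0.0}]'; python3 -c "
from h import *
c,s=np.cos(-.015),np.sin(-.015)
for d in(.065,): go((.682-d*c,-.0208-d*s,.0115,-.015))
print(get_obs()['torque'])"
```

```text
t: 6.95
eef_pos: [0.5693, -0.0187, 0.0115]
tool_rot: [-0.001, 0.008, 1.0, -0.0]
contact_force: [-3.1, 0.3, 2.8]
gripper_width: 0.461
grasp_force: 81.0
[-0.0477 -0.0005 -0.    ] [-0.     -0.0011 -0.    ]
[-0.04753431  0.22148872 -0.01535174]
```

```bash
python3 -m jog '[{"x":-0.008,"y":0.0,"z":0.0,"ax":0.0,"ay":0.0,"az":0.0},{"x":-0.016,"y":0.0,"z":0.0,"ax":0.0,"ay":0.0,"az":0.0},{"x":-0.024,"y":0.0,"z":0.0,"ax":0.0,"ay":0.0,"az":0.0},{"x":-0.031,"y":0.0,"z":0.0,"ax":0.0,"ay":0.0,"az":0.0},{"x":-0.037,"y":0.0,"z":0.0,"ax":0.0,"ay":0.0,"az":0.0},{"x":-0.04,"y":0.0,"z":0.0,"ax":0.0,"ay":0.0,"az":0.0},{"x":-0.04,"y":0.0,"z":0.0,"ax":0.0,"ay":0.0,"az":0.0},{"x":-0.04,"y":0.0,"z":0.0,"ax":0.0,"ay":0.0,"az":0.0}]'; python3 -c "
from h import *
for n in('top','scene'): cv2.imwrite(f'pics/{n}2.png',read_camera(n)[:,:,::-1])
print(get_obs()['torque'])"
```

```text
t: 7.75
eef_pos: [0.6088, -0.0192, 0.0116]
tool_rot: [-0.0, 0.007, 1.0, 0.0]
contact_force: [-4.4, 0.4, 2.8]
gripper_width: 0.457
grasp_force: 81.1
[ 0.02272998  0.60690584 -0.04077386]
```

```bash
python3 -m jog '[{"x":-0.003,"y":0.0,"z":0.0,"ax":0.0,"ay":0.0,"az":0.0},{"x":-0.006,"y":0.0,"z":0.0,"ax":0.0,"ay":0.0,"az":0.0},{"x":-0.008,"y":0.0,"z":0.0,"ax":0.0,"ay":0.0,"az":0.0},{"x":-0.008,"y":0.0,"z":0.0,"ax":0.0,"ay":0.0,"az":0.0},{"x":-0.008,"y":0.0,"z":0.0,"ax":0.0,"ay":0.0,"az":0.0}]'
python3 -m jog '[{"x":-0.001,"y":0.0,"z":0.0,"ax":0.0,"ay":0.0,"az":0.0},{"x":-0.002,"y":0.0,"z":0.0,"ax":0.0,"ay":0.0,"az":0.0},{"x":-0.002,"y":0.0,"z":0.0,"ax":0.0,"ay":0.0,"az":0.0},{"x":-0.002,"y":0.0,"z":0.0,"ax":0.0,"ay":0.0,"az":0.0}]'
```

```text
t: 8.35
eef_pos: [0.6168, -0.0192, 0.0116]
tool_rot: [-0.0, 0.007, 1.0, 0.0]
contact_force: [-4.9, 1.1, 3.8]
gripper_width: 0.46
grasp_force: 81.1
t: 8.75
eef_pos: [0.6182, -0.0193, 0.0115]
tool_rot: [-0.001, 0.007, 1.0, 0.0]
contact_force: [-6.4, 0.2, 6.0]
gripper_width: 0.462
grasp_force: 81.4
```

```bash
python3 -m jog '[{"x":-0.001,"y":0.0,"z":0.0,"ax":0.0,"ay":0.0,"az":0.0},{"x":-0.002,"y":0.0,"z":0.0,"ax":0.0,"ay":0.0,"az":0.0},{"x":-0.002,"y":0.0,"z":0.0,"ax":0.0,"ay":0.0,"az":0.0},{"x":-0.002,"y":0.0,"z":0.0,"ax":0.0,"ay":0.0,"az":0.0}]'
python3 -m jog '[{"x":-0.001,"y":0.0,"z":0.0,"ax":0.0,"ay":0.0,"az":0.0},{"x":-0.001,"y":0.0,"z":0.0,"ax":0.0,"ay":0.0,"az":0.0},{"x":-0.001,"y":0.0,"z":0.0,"ax":0.0,"ay":0.0,"az":0.0}]'
```

```text
t: 9.15
eef_pos: [0.6184, -0.0193, 0.0115]
tool_rot: [-0.003, 0.007, 1.0, 0.0]
contact_force: [-12.7, 1.1, 12.0]
gripper_width: 0.462
grasp_force: 82.0
t: 9.45
eef_pos: [0.6185, -0.0193, 0.0115]
tool_rot: [-0.004, 0.007, 1.0, 0.0]
contact_force: [-15.7, 0.6, 15.0]
gripper_width: 0.462
grasp_force: 82.4
```

```bash
python3 -m jog '[{"x":0.0,"y":0.0,"z":-0.001,"ax":0.0,"ay":0.0,"az":0.0},{"x":0.0,"y":0.0,"z":-0.001,"ax":0.0,"ay":0.0,"az":0.0},{"x":0.0,"y":0.0,"z":-0.001,"ax":0.0,"ay":0.0,"az":0.0}]'
python3 -m jog '[{"x":-0.0005,"y":0.0,"z":-0.0005,"ax":0.0,"ay":0.0,"az":0.0},{"x":-0.0005,"y":0.0,"z":-0.0005,"ax":0.0,"ay":0.0,"az":0.0},{"x":-0.0005,"y":0.0,"z":-0.0005,"ax":0.0,"ay":0.0,"az":0.0}]'
```

```text
t: 9.75
eef_pos: [0.6185, -0.0193, 0.0116]
tool_rot: [-0.004, 0.007, 1.0, 0.0]
contact_force: [-12.1, 0.5, 5.5]
gripper_width: 0.461
grasp_force: 81.3
t: 10.05
eef_pos: [0.6185, -0.0193, 0.0116]
tool_rot: [-0.004, 0.007, 1.0, 0.0]
contact_force: [-11.8, -0.1, 3.2]
gripper_width: 0.462
grasp_force: 81.1
```

Push a bit more, to about 17 N.

```bash
python3 -m jog '[{"x":-0.001,"y":0.0,"z":0.0,"ax":0.0,"ay":0.0,"az":0.0},{"x":-0.0015,"y":0.0,"z":0.0,"ax":0.0,"ay":0.0,"az":0.0},{"x":-0.0015,"y":0.0,"z":0.0,"ax":0.0,"ay":0.0,"az":0.0},{"x":-0.0015,"y":0.0,"z":0.0,"ax":0.0,"ay":0.0,"az":0.0}]'
```

```text
t: 10.45
eef_pos: [0.6187, -0.0193, 0.0116]
tool_rot: [-0.005, 0.007, 1.0, 0.0]
contact_force: [-17.5, 0.2, 6.6]
gripper_width: 0.461
grasp_force: 81.4
```

```bash
python3 -m jog '[{"x":0.0,"y":0.0,"z":0.0,"ax":0.0,"ay":0.0,"az":0.0},{"x":0.0,"y":0.0,"z":0.0,"ax":0.0,"ay":0.0,"az":0.0},{"x":0.0,"y":0.0,"z":0.0,"ax":0.0,"ay":0.0,"az":0.0},{"x":0.0,"y":0.0,"z":0.0,"ax":0.0,"ay":0.0,"az":0.0},{"x":0.0,"y":0.0,"z":0.0,"ax":0.0,"ay":0.0,"az":0.0}]' 0.9
python3 -m jog '[{"x":0.0,"y":0.0,"z":-0.02,"ax":0.0,"ay":0.0,"az":0.0},{"x":0.0,"y":0.0,"z":-0.05,"ax":0.0,"ay":0.0,"az":0.0},{"x":0.0,"y":0.0,"z":-0.09,"ax":0.0,"ay":0.0,"az":0.0},{"x":0.02,"y":0.0,"z":-0.13,"ax":0.0,"ay":0.0,"az":0.0},{"x":0.05,"y":-0.04,"z":-0.15,"ax":0.0,"ay":0.0,"az":0.0},{"x":0.08,"y":-0.08,"z":-0.16,"ax":0.0,"ay":0.0,"az":0.0},{"x":0.1,"y":-0.12,"z":-0.16,"ax":0.0,"ay":0.0,"az":0.0},{"x":0.11,"y":-0.16,"z":-0.16,"ax":0.0,"ay":0.0,"az":0.0},{"x":0.11,"y":-0.2,"z":-0.16,"ax":0.0,"ay":0.0,"az":0.0},{"x":0.11,"y":-0.22,"z":-0.16,"ax":0.0,"ay":0.0,"az":0.0},{"x":0.11,"y":-0.22,"z":-0.16,"ax":0.0,"ay":0.0,"az":0.0},{"x":0.11,"y":-0.22,"z":-0.16,"ax":0.0,"ay":0.0,"az":0.0}]' 0.9
python3 -c "
from h import *
t=read_camera('top');s=read_camera('scene')
cv2.imwrite('pics/t3.png',t[:,:,::-1]);cv2.imwrite('pics/s3.png',s[:,:,::-1])
a=t[50:200,220:370]; b=s[190:340,140:290]
cv2.imwrite('pics/end.png',np.hstack([cv2.resize(x,(400,400),interpolation=2) for x in(a,b)])[:,:,::-1])"
```

```text
t: 10.95
eef_pos: [0.6247, -0.0193, 0.0133]
tool_rot: [0.0, 0.007, 1.0, -0.0]
contact_force: [0.1, -0.2, -0.4]
gripper_width: 0.901
grasp_force: 0.0
t: 12.15
eef_pos: [0.511, -0.2376, 0.173]
tool_rot: [0.0, 0.008, 1.0, 0.0]
contact_force: [0.0, -0.1, -0.5]
gripper_width: 0.899
grasp_force: 0.0
```

View pics/end.png

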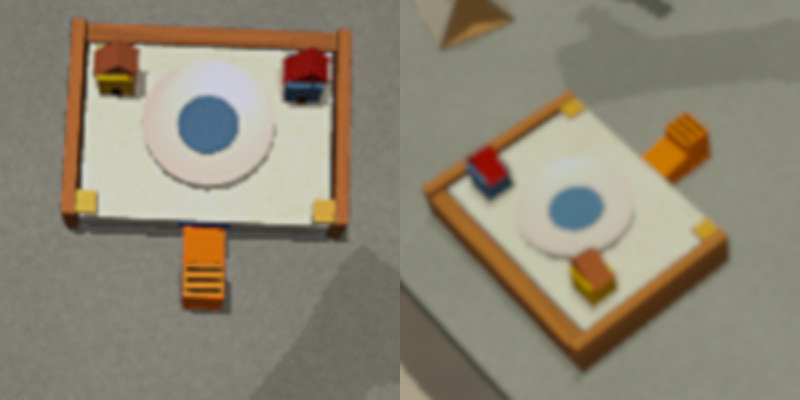

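The wedge sits under the blue mark in the middle of the edge, square to it, with its block at (204,287) in the left tile. It held after release and the deck is up at its stops. The push rose to 17.5 N with the wedge hardly moving, and the gripper is clear.

```bash
python3 -c "
from station import *
print(hand_in())"
```

```text
the job is handed in; nothing more can be done
None
```

The orange wedge is jammed (final push about 17.5 N) under the middle of the deck's front edge with the deck up at its stops; the gripper has let go and is clear, no other object was touched, and the job is handed in.

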